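# Uncap a silencer in the vise and lock its end ring

## Task

Take the blue protective cap off the silencer in the vise and set it down in the empty grey tray, open side down, without dropping it. Then turn the silencer's lock ring clockwise by its lugs, regripping as needed, over its catch and right up to the stop, so that its white index line stands at the red locked mark. Leave everything else on the bench where it is.

Things in the scene. Friction and masses are not known exactly. Their poses are not given: they have to be found in the camera images.
- vise: red bench vise with 125 mm jaws, fixed to the table. Origin on the table under the middle of the jaw gap; x runs along its screw, towards the handle. Jaw tops are 134 mm above the table, the slide bar between them 82 mm.
- silencer: round steel silencer, 80 mm across, held upright and immovable in the vise. Origin: centre of its lower end, z up. A fixed flange (102 mm across, top 126 mm above the origin) carries the marks; the lock ring turns just above it; an outlet stub, 52 mm across, rises in the middle to 165 mm. From above, the green open mark is on its +x axis, the red locked mark 3.00 rad clockwise of that.
- locked_mark (a point): the red locked mark on the silencer's flange, 47 mm from the axis. The ring's solid stop is here. Just before it is a spring catch: from about 0.6 to 0.3 rad before the mark the ring gets clearly stiffer, up to 0.9 N m, then goes light and clicks over to the stop by itself. Let go on that climb it springs back to about 0.6 rad short; elsewhere it stays where it is left.
- lock_ring (a joint): turn of the captive black lock ring about the silencer's upright axis, rad: 0 = its white index line at the green open mark, growing clockwise seen from above, 3.00 = index line at the red locked mark, against the stop. It starts at 0 to 0.6 and turns with a steady friction of 0.3 N m, more at the catch (see locked_mark).
- ring_centre (a point): point on the ring's axis level with the tops of its lugs, 154 mm above the silencer's origin. The ring itself is 86 mm across, its top 5 mm lower. Hidden under the cap at the start.
- index_line (a point): the white index line on the ring's top, 38 mm from the axis, midway between lug0 and lug2
- lug0 (a point): top of one of three equal yellow lugs of the ring, 57 mm from the axis, 60 degrees counterclockwise (from above) of the index line. Each lug is an upright block: 12 mm thick along the turning direction, standing out from the ring's side (43 mm from the axis) to 61 mm, 25 mm tall, its foot 3 mm above the flange; it can be pinched across its thickness from above
- lug1 (a point): the same point of the second lug, 180 degrees from the index line
- lug2 (a point): the same point of the third lug, 60 degrees clockwise of the index line
- cap: blue plastic protective cap, an inverted cup 135 mm across (inside 129 mm) and 46 mm tall with an upright pull tab on top; at the start it sits loose over the ring and outlet, resting on the outlet stub. Origin: centre of its open lower rim, z up. Mass about 0.14 kg. It must rise about 50 mm to clear the outlet.
- cap_tab (a point): top middle of the cap's pull tab, 74 mm above the rim. The tab is 64 mm long along the cap's x, 12 mm thick along its y, and stands 28 mm above the cap's flat top (46 mm above the rim)
- tray: empty grey plastic tray, loose, 215 (its x) x 195 (its y) x 40 mm outside, 4 mm walls, floor top 4 mm up. Origin: centre of its underside
- rivet_tub: clear plastic tub 170 x 150 x 85 mm full of aluminium rivets (not the empty tray); leave alone
- drill: yellow and black cordless drill standing on its battery foot, 200 mm tall; leave alone
- tube_offcut: steel tube offcut standing upright, 60 mm across, 100 mm tall; leave alone
- short_tube: short steel tube standing upright, 76 mm across, 65 mm tall; leave alone
- end_cone: steel reducing cone standing on its wide end, 80 mm across, 66 mm tall; leave alone
- rivet_box: small red carton 85 x 60 x 55 mm; leave alone
- hammer: hammer lying flat; leave alone
- spray_can: yellow spray can with red cap, 60 mm across, 170 mm tall; leave alone
There are look-alikes about, which are no part of the job. Of the things like the cap, leave any that is turquoise; of the rest the smaller one is meant.

How it is judged (in metres and radians):
On the way, in this order (a step that is already met when the one before it is completed fails the run):
1. the cap has been lifted off the silencer and brought clear of it (horizontal distance between cap and silencer above 0.14 m and not (value of joint lock_ring above 2.93 rad)), for 0.1 s.
2. the lock ring has been turned over its catch to the stop at the locked mark (value of joint lock_ring above 2.93 rad), for 0.2 s.
At the end, for the whole second after the job is handed in: The lock ring reads more than 2.93 rad (within 0.07 rad of its stop at the locked mark); the cap stands open side down on the floor of the empty grey tray, flat within 0.12 rad, its rim centre within 45 mm (tray's x) and 40 mm (tray's y) of the tray's centre, released and at rest (value of joint lock_ring above 2.93 rad and x of cap in the frame of tray between -0.045 and 0.045 m and y of cap in the frame of tray between -0.04 and 0.04 m and z of cap in the frame of tray between -0.01 and 0.012 m and angle between cap's own z axis and vertical below 0.12 rad and linear speed of cap below 0.02 m/s); the robot touches nothing.
It fails at once if the cap is dropped: it falls freely at more than 0.8 m/s (from over about 30 mm) (linear speed of cap above 0.8 m/s and contact force between the fingers and cap below 0.1 N).
It fails at once if one of the other things on the bench is moved by more than 40 mm (distance of any of rivet_tub, drill, tube_offcut, short_tube, end_cone, rivet_box, hammer, spray_can from where it was at the start of the episode above 0.04 m).
It also fails if it takes over 64 s, if anything falls off the work surface, if the arm or the gripper's body presses on something with over 40 N, if the wrist force passes 120 N, or if a joint passes its speed limit or range.

## Robot

A 6-joint arm with a two-finger parallel gripper is mounted at the origin on the work surface. World frame = base frame: x ahead of the robot, y to its left, z up, the work surface at z = 0. Lengths are in mm, angles in rad, forces in N, time in s.
With the tool pointing down it reaches from about 225 to 725 mm from the base axis. Payload 3.1 kg.
Tool frame: the origin (TCP) lies where the fingers leave the gripper's body, on its centre line; the fingertips stand 73 mm ahead of it and the grasp point (between the pads) lies 54 mm ahead of it; z points along the fingers, y is the line along which they close (so a half turn about z gives the same grasp; the last joint's range is limited). The gripper opens to 85 mm and grips with 20 to 120 N. Pads are 22 mm wide; open, the fingers measure 114 mm over their backs; the gripper's body (76 mm by 85 mm) begins 54 mm behind the grasp point. The pads swing forward as they close: fully open they stand 13 mm farther back than shut.
Start: joints at [0.979, 0.048, 0.099, 1.622, 0, 1.443], TCP at [234.864, 469.528, 303.912] pointing down, gripper open.
Joint ranges: [-2.91, 2.91], [-0.99, 1.94], [-1.21, 1.42], [-2.12, 2.29], [-1.49, 1.47], [-3.14, 3.14]. Speed limits (rad/s): [2.79, 2.79, 3.14, 3.14, 3.14, 3.14].

## Interface

Orientations are given as [roll, pitch, yaw] about the fixed x, y, z axes, in that order (R = Rz(yaw) Ry(pitch) Rx(roll)).
In Python, from plant import arm, camera, calibration, order gives the robot as it stands.
- The arm moves only by the tool play_rows, never from a script. Its argument "moves" is text: rows parted by semicolons, each of 4 numbers parted by spaces: the shift along the tool's x, y, z in units of 0.04 m (1.0 is 0.04 m), then the turn about the tool's z in units of 6 degrees (1.0 is 6 degrees). A call has exactly 8 rows; each row shifts and turns the commanded pose from where the row before left it, along the tool's axes as they then stand; what a row does not reach is not made up. A row lasts 1/12 s, in which the tool goes at most 41.7 mm and 7.16 degrees, less where a joint would pass 70% of its speed; a pose out of reach is approached as far as the arm can. A call with a number of a shift or a turn outside -1 to 1 is refused whole. A call with a gripper value outside its range is refused whole. "grip" is the opening, from 0 (shut) to 1 (fully open), set as the call begins (left out, the last holds). The fingers move at their own pace and stop on an object; the grip force is fixed at half the most. Time passes only in rows, so rows that do not move let the fingers close, or fill a call up. It gives the time, the measured TCP pose, the force, the opening and the grip force at its end, in the units of the state.
- arm.get_obs(): the state, without advancing time (a new reading comes with each control period).
- camera(name): name is "side" or "top" or "wrist"; returns the picture (480x640x3 uint8, blue, green, red); there is no depth.
- calibration(name): a dict with "camera_matrix" (3x3 intrinsics, pixels), "R" (3x3) and "t" (3): a world point X has camera coordinates R X + t. Camera axes: x right, y down, z forward; pixel columns grow to the right and rows downward; lengths in mm; the calibration is good to about 2 mm. A picture is of the moment at which its call begins: read the wrist's pose just before it. calibration takes no time and is no camera call; for the wrist camera it gives the pose at the moment of the call.
- order.sign_off(): hands the job in; it is judged then, once.
The state is a dict: "clock": time; "joint_pos": joint angles; "joint_vel": joint speeds; "effort": joint torques, N m; "eef_pos": TCP position; "tool_rot": TCP orientation; "force": force on the tool from outside, world axes, zero at the start; "wrist_torque": the same for the moment, N m; "width": opening from 0.0 (shut) to 1.0 (fully open); "finger_force": force on a finger pad.
Only numpy, scipy, OpenCV 4.12 (cv2) and the standard library are available. Lean on these libraries where they do the work, as an engineer would, in place of code of your own. Each camera call takes 0.05 s, during which the arm holds its last target. There are 200 camera calls.

## Working session

There is one attempt and no reset: what is moved stays moved. The work goes in short steps, Python scripts to look and compute and a tool call to move; the robot and the scene stay as the last step left them, time stands still between calls to the robot, and variables do not carry over. Pictures are saved under pics/ and viewed, at most 10 in all, crops included, and the job is handed in when it is done.

Besides the shell and the picture viewer there is one more tool, called after "Request:" in YAML: its name, and indented under it one key for each argument. play_rows: Moves the arm, as the interface text tells. Its arguments: {"type":"object","properties":{"moves":{"type":"string"},"grip":{"type":"number"}},"required":["moves"]}

```bash
mkdir -p pics; ls; python3 - <<'E'
from plant import arm,camera,calibration
import cv2,numpy as np
o=arm.get_obs();print(o)
for n in("top","side"):
    c=calibration(n);print(n,c)
    cv2.imwrite(f"pics/{n}0.png",camera(n))
E
```

```text
pics
{'clock': 0.0, 'joint_pos': array([9.79206426e-01, 4.87722204e-02, 9.75698498e-02, 1.62200222e+00,
       1.78553539e-06, 1.44300799e+00]), 'joint_vel': array([-1.35645797e-03,  3.83812581e-04, -8.24415571e-04, -1.62825540e-04,
        1.13058652e-03, -1.99595488e-05]), 'effort': array([-1.45458751e-03, -3.38786209e+01,  3.20012283e+01,  2.05675699e-02,
       -1.80875018e-04,  1.76937110e-06]), 'eef_pos': array([234.61319409, 469.16086809, 302.69176211]), 'tool_rot': array([-3.13920425e+00, -3.08682416e-04,  2.67779072e+00]), 'force': array([ 0.29929437,  0.45581808, -0.14038695]), 'wrist_torque': array([ 0.04716975,  0.01072971, -0.01679455]), 'finger_force': 0.0, 'width': 0.9989469370068911}
top {'camera_matrix': array([[461.05164456,   0.        , 319.0219578 ],
       [  0.        , 461.05164456, 236.96420575],
       [  0.        ,   0.        ,   1.        ]]), 'R': array([[-0.00906122, -0.99983094,  0.01599934],
       [-0.99656329,  0.00771184, -0.08247508],
       [ 0.08233776, -0.01669168, -0.99646469]]), 't': array([ -24.98237814,  505.48694482, 1548.09245233])}
side {'camera_matrix': array([[545.36139639,   0.        , 314.66046418],
       [  0.        , 545.36139639, 241.36746596],
       [  0.        ,   0.        ,   1.        ]]), 'R': array([[-0.99270931, -0.12014603,  0.00965185],
       [-0.09154439,  0.69944688, -0.70879735],
       [ 0.07840823, -0.7045133 , -0.70534612]]), 't': array([ 498.58221375,  206.32246496, 1711.92002168])}
```

View pics/top0.png

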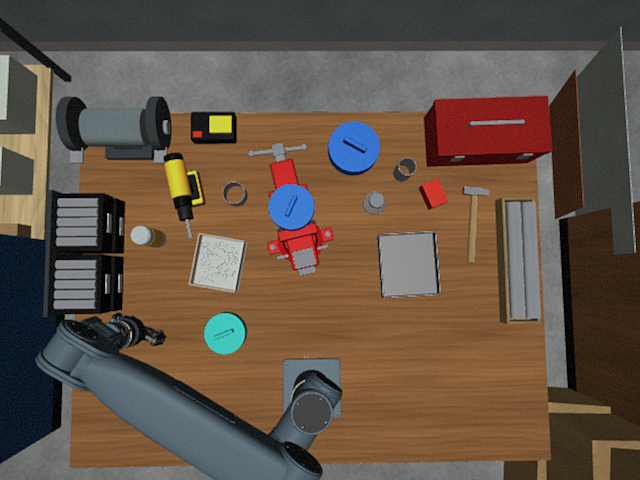

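View pics/side0.png

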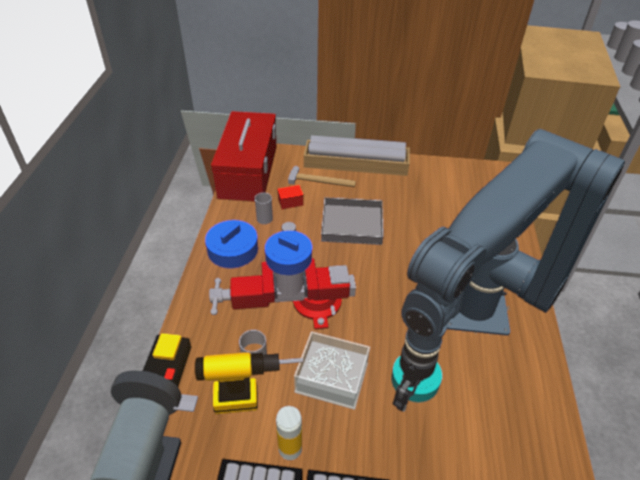

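Top view, candidates: blue cap on the vise at (292,206), large blue cap on the bench at (354,148), turquoise cap at (225,333). I choose (292,206), on the silencer. The empty tray is at (409,264) and the rivet tub at (217,262). Next is a close crop of my choice in both views.

```bash
python3 - <<'E'
import cv2,numpy as np
t=cv2.imread("pics/top0.png")[172:242,257:327];s=cv2.imread("pics/side0.png")[218:288,254:324]
f=lambda a:cv2.resize(a,(399,399),interpolation=cv2.INTER_CUBIC)
cv2.imwrite("pics/crop1.png",np.hstack([f(t),f(s)]))
E
```

```text
(no output)
```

View pics/crop1.png

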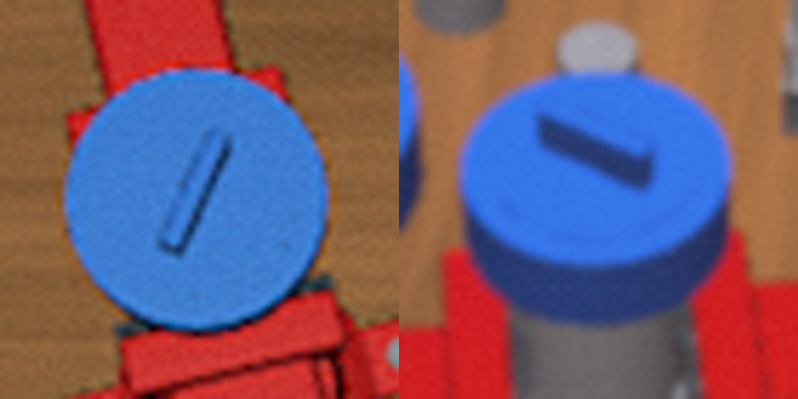

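```bash
cat > h.py <<'E'
import cv2,numpy as np
from scipy.optimize import least_squares
from plant import arm,camera,calibration
def proj(c,X):
    p=(c["R"]@np.atleast_2d(X).T).T+c["t"]; p=p@c["camera_matrix"].T
    return p[:,:2]/p[:,2:]
def at_z(c,uv,z):
    d=c["R"].T@np.linalg.solve(c["camera_matrix"],[uv[0],uv[1],1.]); o=-c["R"].T@c["t"]
    return o+d*(z-o[2])/d[2]
def tri(obs):
    f=lambda X:np.concatenate([proj(c,X)[0]-uv for c,uv in obs])
    r=least_squares(f,[400,0,200]); return r.x,r.fun
def units(target,yaw):  # shift to world target TCP & tool yaw, in tool axes units
    o=arm.get_obs(); 
    from scipy.spatial.transform import Rotation as R
    r=R.from_euler("xyz",o["tool_rot"]).as_matrix()
    dz=(o["tool_rot"][2]-yaw+np.pi/2)%np.pi-np.pi/2  # tool z down: +turn lowers yaw
    return (r.T@(np.array(target)-o["eef_pos"])/40).round(2), round(np.degrees(dz)/6,2)
E
python3 - <<'E'
from h import *
T=calibration("top");S=calibration("side")
t=cv2.imread("pics/top0.png");s=cv2.imread("pics/side0.png")
def blob(im,lo,hi,p):
    m=cv2.inRange(cv2.cvtColor(im,cv2.COLOR_BGR2HSV),lo,hi)
    n,l,st,ce=cv2.connectedComponentsWithStats(m); k=l[p[1],p[0]]
    mm=(l==k).astype(np.uint8); print(st[k],ce[k]); return mm
m=blob(t,(100,80,40),(125,255,255),(280,206))
c=max(cv2.findContours(m,0,1)[0],key=len);e=cv2.fitEllipse(c);print("top",e)
m2=blob(s,(100,80,150),(125,255,255),(275,250))
c2=max(cv2.findContours(m2,0,1)[0],key=len);e2=cv2.fitEllipse(cv2.convexHull(c2));print("side",e2)
print(tri([(T,e[0]),(S,e2[0])]))
for z in(240,250,260): print(z,at_z(T,e[0],z),at_z(S,e2[0],z), e[1][0]/461*(1548-z))
# tray
g=cv2.cvtColor(t,cv2.COLOR_BGR2HSV)[225:305,370:450]
print(g[39,39],g[5,5])
m3=cv2.morphologyEx(cv2.inRange(g,(0,0,0),(180,60,255)),cv2.MORPH_CLOSE,np.ones((5,5)))
c3=max(cv2.findContours(m3,0,1)[0],key=cv2.contourArea)+np.array([370,225]);r=cv2.minAreaRect(c3);print(r)
P=[at_z(T,p,40) for p in cv2.boxPoints(r)];print(np.array(P).round(1),np.mean(P,0),[np.linalg.norm(P[i]-P[i-1]) for i in range(4)])
E
```

```text
[ 268  184   47   46 1661] [291.18422637 206.80493679]
top ((291.1763000488281, 206.81935119628906), (44.975563049316406, 45.26234436035156), 110.82357788085938)
[ 265  230   47   35 1215] [288.01893004 247.51934156]
side ((288.03155517578125, 247.344482421875), (34.659969329833984, 47.25208282470703), 87.0719985961914)
(array([574.70937701,  55.14929261, 247.62182926]), array([ 0.01035619,  0.29924865, -0.28569251, -0.05111608]))
240 [576.72951758  55.50776202 240.        ] [575.22125188  47.86468035 240.        ] 127.60962357593462
250 [575.23720527  55.07239742 250.        ] [573.45724578  57.54790581 250.        ] 126.63401483299934
260 [573.74489295  54.63703283 260.        ] [571.69323968  67.23113127 260.        ] 125.65840609006406
[ 50   5 143] [ 14 148 133]
((408.869873046875, 264.1124572753906), (64.81156158447266, 59.100990295410156), 86.05481719970703)
[[ 512.8 -225.    40. ]
 [ 525.1 -425.    40. ]
 [ 307.9 -433.4   40. ]
 [ 296.4 -235.7   40. ]] [ 410.56085913 -329.79214092   40.        ] [np.float64(216.69908166722354), np.float64(200.38453633431095), np.float64(217.33792387706526), np.float64(198.0972942668914)]
```

```bash
python3 - <<'E'
from h import *
print(units([540,55,430],2.678))
E
```

```text
(array([-11.46,  -5.85,  -3.17]), np.float64(-0.0))
```

Request:
play_rows:
  moves: "-0.72 -0.37 -0.4 0;-0.72 -0.37 -0.4 0;-0.72 -0.37 -0.4 0;-0.72 -0.37 -0.4 0;-0.72 -0.37 -0.4 0;-0.72 -0.37 -0.4 0;-0.72 -0.37 -0.4 0;-0.72 -0.37 -0.4 0"

```text
clock: 0.77
eef_pos: [388.5, 259.1, 432.3]
tool_rot: [-3.141, -0.0, 2.678]
force: [0.9, 0.5, -0.9]
width: 1.003
finger_force: 0.0
```

Request:
play_rows:
  moves: "-0.72 -0.37 0 0;-0.72 -0.37 0 0;-0.72 -0.37 0 0;-0.72 -0.37 0 0;-0.72 -0.37 0 0;-0.72 -0.37 0 0;-0.72 -0.37 0 0;-0.72 -0.37 0 0"

```text
clock: 1.43
eef_pos: [541.7, 50.1, 431.3]
tool_rot: [-3.141, -0.001, 2.678]
force: [0.9, 1.1, -0.5]
width: 1.002
finger_force: 0.0
```

```bash
python3 - <<'E'
from h import *
o=arm.get_obs();print(o["clock"],o["eef_pos"],o["tool_rot"],o["joint_pos"])
c=calibration("wrist");print(c)
cv2.imwrite("pics/w1.png",camera("wrist"))
for z in (248,276):print(proj(c,[575,55,z]))
E
```

```text
1.4333 [541.69535864  50.1397039  431.30545579] [-3.14128320e+00 -1.00691881e-03  2.67759635e+00] [-3.10534808e-02  1.80401831e-01  5.03892856e-01  1.89533120e+00
  1.41547307e-04  4.32942595e-01]
{'camera_matrix': array([[345.30001368,   0.        , 315.14180467],
       [  0.        , 345.30001368, 231.08634701],
       [  0.        ,   0.        ,   1.        ]]), 'R': array([[ 4.48687349e-01,  8.93688608e-01, -5.78698995e-04],
       [ 8.61483797e-01, -4.32346080e-01,  2.66312851e-01],
       [ 2.37750563e-01, -1.19989747e-01, -9.63886472e-01]]), 't': array([-288.43899875, -513.95144538,  377.64344604])}
[[338.99939779 261.50114473]]
[[341.64005111 275.54925025]]
```

View pics/w1.png

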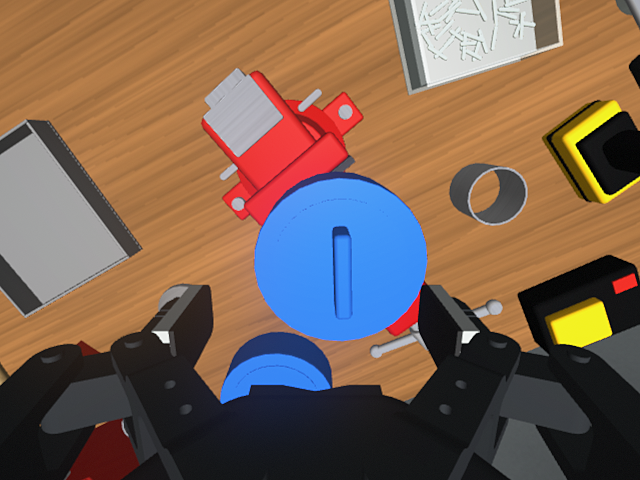

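Tab top in the wrist view runs from about (342,235) to (344,318), its centre near (343,277); I predicted (341.6,275.5). Good match.

```bash
python3 - <<'E'
from h import *
c=calibration("wrist")
for z in(272,276,280):
  a,b=at_z(c,(342,235),z),at_z(c,(344,318),z);print(z,(a+b)/2,np.linalg.norm(a-b),np.degrees(np.arctan2((b-a)[1],(b-a)[0])))
m=at_z(c,(343,277),276); print(units([575,55,340],2.678))
E
```

```text
272 [581.23036223  49.18676153 272.        ] 63.32898332886188 -24.414261445527977
276 [579.54440496  49.67384939 276.        ] 62.21025254356271 -24.414261445527956
280 [577.8584477   50.16093724 280.        ] 61.09152175826344 -24.414261445527977
(array([-0.56,  0.56,  2.23]), np.float64(-0.05))
```

Request:
play_rows:
  moves: "-0.28 0.29 0.2 -0.3;-0.29 0.29 0.2 0;0 0 0.4 0;0 0 0.4 0;0 0 0.4 0;0 0 0.4 0;0 0 0.23 0;0 0 0 0"

```text
clock: 2.15
eef_pos: [570.6, 62.8, 339.3]
tool_rot: [-3.139, -0.005, 2.709]
force: [-0.5, 0.1, 0.5]
width: 1.0
finger_force: 0.0
```

```bash
python3 - <<'E'
from h import *
import time
c=calibration("wrist");print(arm.get_obs()["eef_pos"])
im=camera("wrist");cv2.imwrite("pics/w2.png",im)
for X in ([576,55.5,272],[576,55.5,276]):print(proj(c,X))
u=np.array([np.cos(-.43),np.sin(-.43),0])*32
print(proj(c,np.array([576,55.5,276])+u),proj(c,np.array([576,55.5,276])-u))
print(units([576,55.5,326],2.715))
E
```

```text
[570.60433935  62.77485306 339.33113982]
[[303.78980509 312.81118093]]
[[303.46800713 317.3908658 ]]
[[304.34578443 380.99479481]] [[302.48474369 246.14338851]]
(array([-0.19, -0.11,  0.38]), np.float64(-0.05))
```

View pics/w2.png

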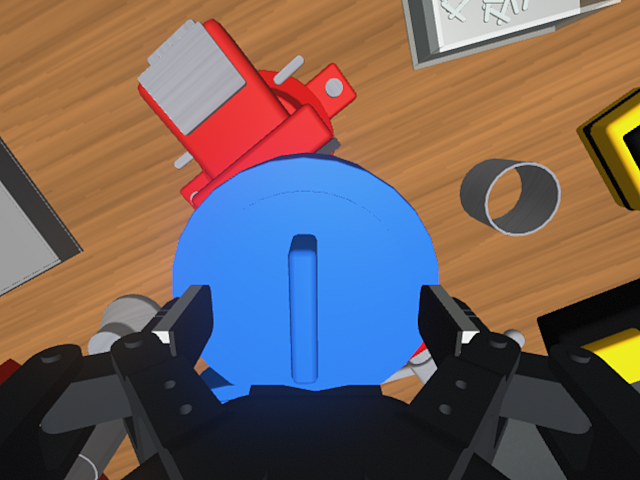

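Tab centre is at about (303,317), as predicted for z=276. Descend and close.

Request:
play_rows:
  moves: "-0.19 -0.11 0 0;0 0 0.2 0;0 0 0.18 0;0 0 0 0;0 0 0 0;0 0 0 0;0 0 0 0;0 0 0 0"

```text
clock: 2.87
eef_pos: [576.8, 55.5, 328.0]
tool_rot: [3.141, 0.001, 2.709]
force: [0.0, 0.0, 0.0]
width: 0.998
finger_force: 0.0
```

Request:
play_rows:
  moves: "0 0 0 0;0 0 0 0;0 0 0 0;0 0 0 0;0 0 0 0;0 0 0 0;0 0 0 0;0 0 0 0"
  grip: 0

```text
clock: 3.53
eef_pos: [576.7, 55.4, 327.7]
tool_rot: [3.141, 0.0, 2.709]
force: [1.1, -0.4, 1.2]
width: 0.125
finger_force: 60.9
```

Request:
play_rows:
  moves: "0 0 0 0;0 0 -0.2 0;0 0 -0.3 0;0 0 -0.4 0;0 0 -0.4 0;0 0 -0.4 0;0 0 -0.3 0;0 0 0 0"

```text
clock: 4.2
eef_pos: [577.2, 55.4, 410.7]
tool_rot: [3.14, 0.005, 2.709]
force: [-0.5, 0.5, -1.3]
width: 0.125
finger_force: 60.6
```

```bash
python3 - <<'E'
from h import *
o=arm.get_obs();print(o["eef_pos"],o["width"],o["finger_force"],o["joint_pos"])
im=camera("side")[90:330,200:420];t=camera("top");cv2.imwrite("pics/s2.png",cv2.resize(im,None,fx=2.4,fy=2.4))
print(units([412,-330,400],2.709))
E
```

```text
[577.20768203  55.44323251 410.68786389] 0.1254357784713451 60.59140920639038 [-1.98615666e-02  2.56229453e-01  5.49617241e-01  1.85927758e+00
 -1.73371367e-05  4.12543882e-01]
(array([ -0.29, -10.48,   0.19]), np.float64(0.0))
```

View pics/s2.png

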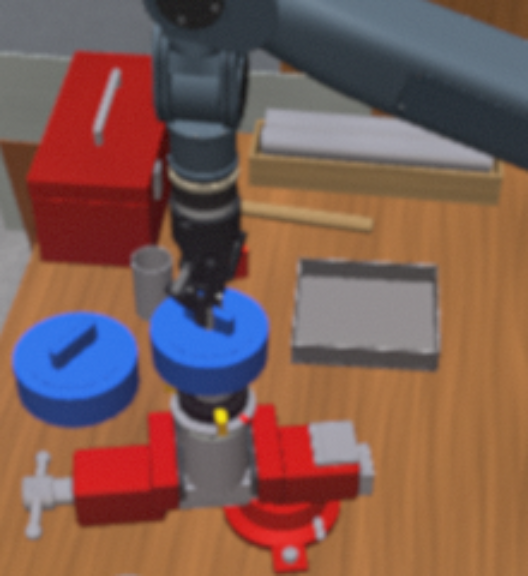

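Request:
play_rows:
  moves: "0 -0.2 0 0;0 -0.4 0 0;0 -0.6 0 0;0 -0.75 0 0;-0.05 -0.75 0 0;-0.05 -0.75 0 0;-0.05 -0.75 0 0;-0.05 -0.75 0 0"

```text
clock: 4.97
eef_pos: [499.5, -129.0, 406.0]
tool_rot: [-3.141, -0.003, 2.709]
force: [0.1, -0.6, -1.8]
width: 0.128
finger_force: 60.5
```

Request:
play_rows:
  moves: "-0.05 -0.75 0.2 0;-0.04 -0.75 0.4 0;0 -0.75 0.5 0;0 -0.75 0.5 0;0 -0.75 0.5 0;0 -0.75 0.5 0;0 -0.63 0.4 0;0 -0.4 0.2 0"

```text
clock: 5.63
eef_pos: [408.4, -331.1, 274.8]
tool_rot: [3.14, -0.007, 2.707]
force: [0.1, 0.4, -2.4]
width: 0.122
finger_force: 60.5
```

```bash
python3 - <<'E'
from h import *
T=calibration("top");t=camera("top");S=calibration("side");s=camera("side")
o=arm.get_obs();print(o["eef_pos"],o["clock"],o["width"],o["finger_force"])
print(units([412,-330,160],2.709))
def rect(im,c,x0,y0,x1,y1):
    g=cv2.cvtColor(im,cv2.COLOR_BGR2HSV);print(g[(y0+y1)//2,(x0+x1)//2])
# fit tray in initial images more carefully: project model corner outline, side view corners for print
tr=lambda cx,cy,a,z:[[cx+np.cos(a)*u-np.sin(a)*v,cy+np.sin(a)*u+np.cos(a)*v,z] for u,v in((107.5,97.5),(107.5,-97.5),(-107.5,-97.5),(-107.5,97.5))]
im=cv2.imread("pics/top0.png");im2=cv2.imread("pics/side0.png")
for I,c in((im,T),(im2,S)):
    for z in(0,40): cv2.polylines(I,[(proj(c,tr(410.5,-330,-.048,z))*16).astype(int)],True,(0,255,0) if z else (255,0,0),1,shift=4)
a=cv2.resize(im[220:310,365:455],(390,390),interpolation=2);b=cv2.resize(im2[185:255,305:395],(390,303),interpolation=2)
b=cv2.copyMakeBorder(b,0,87,0,0,0);cv2.imwrite("pics/tray.png",np.hstack([a,b]))
E
```

```text
[ 408.47732579 -331.05022464  275.0469159 ] 5.7333 0.1281323208445458 60.48828363418579
(array([-0.09,  0.06,  2.88]), np.float64(-0.04))
```

View pics/tray.png

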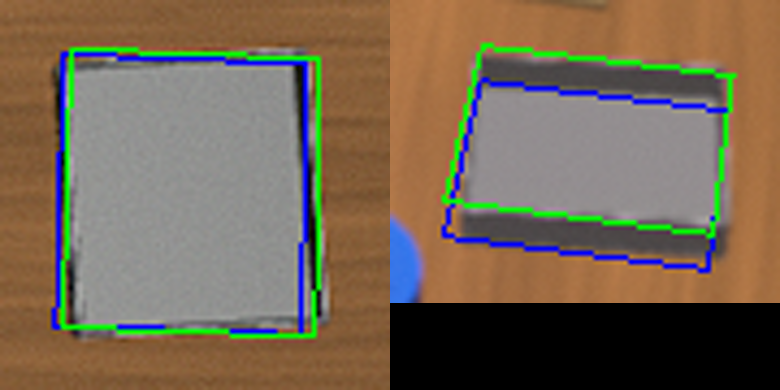

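The yaw sign of my drawn outline is flipped, but its centre matches the tray. Lower the cap.

Request:
play_rows:
  moves: "-0.09 0.06 0.3 0;0 0 0.55 0;0 0 0.6 0;0 0 0.6 0;0 0 0.5 0;0 0 0.4 0;0 0 0.2 0;0 0 0 0"

```text
clock: 6.4
eef_pos: [415.3, -327.1, 150.8]
tool_rot: [3.139, -0.005, 2.711]
force: [-0.7, 0.6, -1.8]
width: 0.125
finger_force: 60.5
```

Request:
play_rows:
  moves: "0 0 0.08 0;0 0 0.05 0;0 0 0.05 0;0 0 0 0;0 0 0 0;0 0 0 0;0 0 0 0;0 0 0 0"

```text
clock: 7.07
eef_pos: [415.9, -329.5, 146.6]
tool_rot: [-3.141, 0.0, 2.709]
force: [0.2, 0.8, -2.3]
width: 0.132
finger_force: 60.5
```

Request:
play_rows:
  moves: "0 0 0.08 0;0 0 0.08 0;0 0 0.08 0;0 0 0.05 0;0 0 0 0;0 0 0 0;0 0 0 0;0 0 0 0"

```text
clock: 7.73
eef_pos: [415.9, -329.4, 134.9]
tool_rot: [-3.141, 0.0, 2.709]
force: [-0.7, 0.5, -0.9]
width: 0.127
finger_force: 60.5
```

Request:
play_rows:
  moves: "0 0 0.04 0;0 0 0.04 0;0 0 0.04 0;0 0 0 0;0 0 0 0;0 0 0 0;0 0 0 0;0 0 0 0"

```text
clock: 8.4
eef_pos: [415.9, -329.4, 130.0]
tool_rot: [-3.142, 0.0, 2.709]
force: [-0.6, -0.3, -1.4]
width: 0.13
finger_force: 60.5
```

Request:
play_rows:
  moves: "0 0 0.04 0;0 0 0.04 0;0 0 0.04 0;0 0 0 0;0 0 0 0;0 0 0 0;0 0 0 0;0 0 0 0"

```text
clock: 9.07
eef_pos: [416.0, -329.5, 126.7]
tool_rot: [-3.141, 0.001, 2.709]
force: [-2.3, 1.6, 4.7]
width: 0.124
finger_force: 61.5
```

Contact. Release.

Request:
play_rows:
  moves: "0 0 0 0;0 0 0 0;0 0 0 0;0 0 0 0;0 0 0 0;0 0 0 0;0 0 0 0;0 0 0 0"
  grip: 1

```text
clock: 9.73
eef_pos: [415.8, -329.3, 125.0]
tool_rot: [-3.142, -0.0, 2.709]
force: [0.0, -1.1, 0.5]
width: 1.0
finger_force: 0.0
```

Request:
play_rows:
  moves: "0 0 -0.3 0;0 0 -0.6 0;0 0 -1 0;0 0 -1 0;0 0 -1 0;0 0 -1 0;0 0 -1 0;0 0 -1 0"

```text
clock: 10.4
eef_pos: [415.4, -328.8, 404.4]
tool_rot: [-3.141, 0.002, 2.709]
force: [1.5, -0.8, 0.5]
width: 1.0
finger_force: 0.0
```

```bash
python3 - <<'E'
from h import *
T=calibration("top");S=calibration("side");t=camera("top");s=camera("side")
print(arm.get_obs()["eef_pos"],arm.get_obs()["clock"])
a=cv2.resize(t[160:310,225:455],(690,450),interpolation=2)[:,:400]
c=proj(S,[575,55,230])[0].astype(int);print(c)
b=cv2.resize(s[c[1]-40:c[1]+40,c[0]-35:c[0]+35],(394,450),interpolation=2)
cv2.imwrite("pics/ring.png",np.hstack([a,b]));cv2.imwrite("pics/top3.png",t);cv2.imwrite("pics/side3.png",s)
h=cv2.cvtColor(t,cv2.COLOR_BGR2HSV);m=cv2.inRange(h,(100,80,40),(125,255,255));m[:,:375]=0
n,l,st,ce=cv2.connectedComponentsWithStats(m)
for k in range(1,n):
  if st[k][4]>200: print(st[k],at_z(T,ce[k],50))
# yellow lugs in top
for nm,im,cc in(("top",t,T),("side",s,S)):
  m=cv2.inRange(cv2.cvtColor(im,cv2.COLOR_BGR2HSV),(20,120,100),(35,255,255));n,l,st,ce=cv2.connectedComponentsWithStats(m)
  for k in range(1,n):
    p=at_z(cc,ce[k],236)
    if np.hypot(*(p[:2]-[575,55]))<90: print(nm,st[k],ce[k],p,np.hypot(*(p[:2]-[575,55])),np.degrees(np.arctan2(p[1]-55,p[0]-575)))
E
```

```text
[ 416.69538218 -330.22412758  411.12629403] 10.5
[287 251]
[ 388  242   42   41 1151] [ 411.49699265 -320.92140748   50.        ]
top [292 187   5   8  30] [294.2        190.56666667] [625.76452576  46.54820162 236.        ] 51.46328760847753 -9.452486961682691
top [274 189   1   1   1] [274. 189.] [630.81540726 106.20237495 236.        ] 75.74326958820674 42.53177687803951
top [271 190   1   1   1] [271. 190.] [627.87742449 115.0593655  236.        ] 80.01968135945106 48.63868632683164
top [272 210   8   6  33] [275.21212121 212.90909091] [559.55352751 102.71187511 236.        ] 50.14994056789718 107.93909167474251
top [301 215   8   7  35] [304.4        217.82857143] [544.36480513  16.91488786 236.        ] 48.87730486733153 -128.81277034811674
side [298 239   8   8  41] [301.65853659 242.56097561] [539.94399782  19.76836808 236.        ] 49.701017861344134 -134.85683368156552
side [268 244   8   9  50] [271.36 247.66] [622.93348273  51.40831517 236.        ] 48.06785793141232 -4.285199473237568
side [289 260   6  11  47] [291.57446809 263.85106383] [556.25212888 106.23062251 236.        ] 54.55327079436343 110.10012384734442
```

View pics/ring.png

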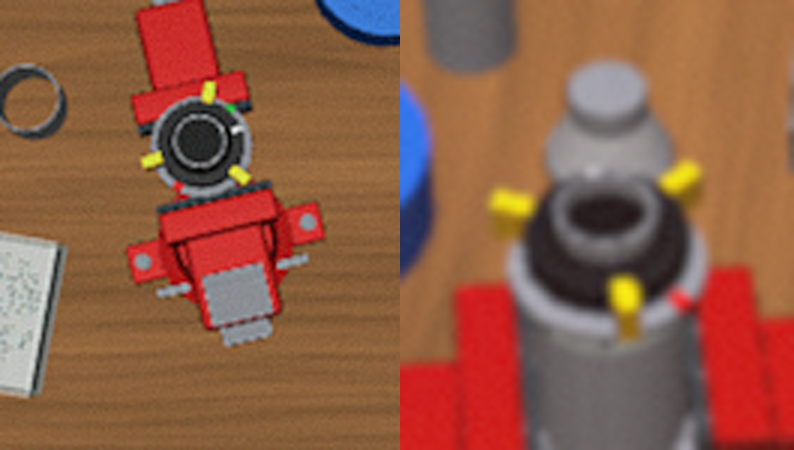

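The cap stands in the tray. Ring in the top picture: lugs at (294,191), (275,213) and (304,218), index line near (304,203), green mark near (302,196), red mark near (285,222). So lug0 points roughly to world +x. I'll refine these angles.

```bash
cat > marks.py <<'E'
from h import *
def cents(im,c,z,lo,hi,ctr=(576,55.5),rr=(25,70),minA=3):
    m=cv2.inRange(cv2.cvtColor(im,cv2.COLOR_BGR2HSV),lo,hi);n,l,st,ce=cv2.connectedComponentsWithStats(m);out=[]
    for k in range(1,n):
        p=at_z(c,ce[k],z);d=p[:2]-ctr;r=np.hypot(*d)
        if rr[0]<r<rr[1] and st[k][4]>=minA: out.append((st[k][4],p[:2].round(1),round(r,1),round(np.degrees(np.arctan2(d[1],d[0])),1)))
    return out
E
python3 - <<'E'
from marks import *
T=calibration("top");t=cv2.imread("pics/top3.png")
print("Y",cents(t,T,236,(20,120,100),(35,255,255)))
print("G",cents(t,T,208,(45,100,60),(75,255,255)))
print("R",cents(t,T,208,(0,180,120),(6,255,255),rr=(35,56),minA=2))
print("W",cents(t,T,231,(0,0,185),(180,60,255),rr=(28,45),minA=2))
print(units([632,46,360],2.967))
E
```

```text
Y [(np.int32(30), array([625.8,  46.5]), np.float64(50.6), np.float64(-10.2)), (np.int32(33), array([559.6, 102.7]), np.float64(50.0), np.float64(109.2)), (np.int32(35), array([544.4,  16.9]), np.float64(49.9), np.float64(-129.3))]
G [(np.int32(10), array([614.8,  25.6]), np.float64(49.0), np.float64(-37.6))]
R [(np.int32(8), array([534.6,  78.6]), np.float64(47.5), np.float64(150.9))]
W [(np.int32(5), array([591. ,  19.7]), np.float64(38.9), np.float64(-67.2))]
(array([-0.93, 10.8 ,  1.23]), np.float64(-2.46))
```

Request:
play_rows:
  moves: "-0.05 0.3 0 0;-0.06 0.6 0 0;-0.06 0.8 0 0;-0.06 0.8 0 0;-0.06 0.8 0 0;-0.06 0.8 0 0;-0.06 0.8 0 0;-0.06 0.8 0 0"

```text
clock: 11.17
eef_pos: [528.6, -127.6, 399.3]
tool_rot: [3.141, -0.003, 2.71]
force: [-0.3, -1.0, -0.1]
width: 0.997
finger_force: 0.0
```

Request:
play_rows:
  moves: "-0.06 0.8 0.1 0;-0.06 0.8 0.1 0;-0.06 0.8 0.2 0;-0.06 0.8 0.2 0;-0.06 0.7 0.2 0;-0.06 0.6 0.2 0;-0.06 0.4 0.2 0;-0.06 0.2 0.1 0"

```text
clock: 11.83
eef_pos: [631.2, 49.7, 345.8]
tool_rot: [-3.14, -0.005, 2.712]
force: [-0.6, -0.2, 0.1]
width: 0.999
finger_force: 0.0
```

Request:
play_rows:
  moves: "0 0 0 -0.8;0 0 0 -0.8;0 0 0 -0.86;0 0 0 0;0 0 0 0;0 0 0 0;0 0 0 0;0 0 0 0"

```text
clock: 12.5
eef_pos: [631.3, 46.7, 349.2]
tool_rot: [-3.142, -0.0, 2.966]
force: [-0.8, 0.0, 0.6]
width: 1.0
finger_force: 0.0
```

```bash
python3 - <<'E'
from marks import *
o=arm.get_obs();c=calibration("wrist");im=camera("wrist");cv2.imwrite("pics/w3.png",im)
print(o["eef_pos"],o["tool_rot"],o["joint_pos"],o["clock"])
print("Y",cents(im,c,236,(20,120,100),(35,255,255),minA=30))
print(units([632.6,45.6,287],np.radians(170)))
print(proj(c,[632.6,45.6,236]))
E
```

```text
[631.30912535  46.74145469 349.1561861 ] [-3.14154577e+00 -5.40723585e-06  2.96561671e+00] [-3.19570404e-02  3.67012543e-01  5.60390267e-01  1.76418613e+00
 -4.56249832e-05  1.44018908e-01] 12.5
Y [(np.int32(1034), array([559.7, 101.8]), np.float64(49.1), np.float64(109.4)), (np.int32(1022), array([544.6,  17.1]), np.float64(49.6), np.float64(-129.2)), (np.int32(758), array([625.5,  46.5]), np.float64(50.3), np.float64(-10.3))]
(array([-0.04, -0.02,  1.55]), np.float64(-0.01))
[[312.59460681 261.09141837]]
```

View pics/w3.png

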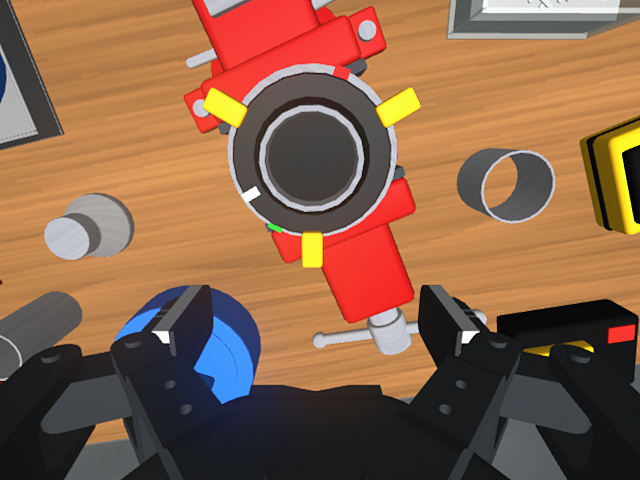

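Lug0 is at (312,250), in line with the tool; the index is at (252,194), green at (275,228) and red at (342,72). Descend and pinch lug0.

Request:
play_rows:
  moves: "-0.04 -0.02 0.2 0;0 0 0.4 0;0 0 0.4 0;0 0 0.35 0;0 0 0.2 0;0 0 0 0;0 0 0 0;0 0 0 0"

```text
clock: 13.22
eef_pos: [633.1, 45.9, 288.0]
tool_rot: [3.141, 0.001, 2.967]
force: [-0.5, 0.2, 0.2]
width: 1.004
finger_force: 0.0
```

Request:
play_rows:
  moves: "0 0 0 0;0 0 0 0;0 0 0 0;0 0 0 0;0 0 0 0;0 0 0 0;0 0 0 0;0 0 0 0"
  grip: 0

```text
clock: 13.88
eef_pos: [632.9, 45.5, 287.5]
tool_rot: [-3.141, 0.001, 2.967]
force: [-0.2, -1.6, 1.8]
width: 0.122
finger_force: 59.9
```

Pinched. Now the arc, clockwise.

Request:
play_rows:
  moves: "0.002 -0.075 0 0.5;0.008 -0.149 0 1;0.008 -0.149 0 1;0.008 -0.149 0 1;0.008 -0.149 0 1;0.008 -0.149 0 1;0.008 -0.149 0 1;0.002 -0.075 0 0.5"

```text
clock: 14.55
eef_pos: [612.1, 9.8, 287.5]
tool_rot: [3.141, 0.002, 2.229]
force: [1.7, -2.4, 0.8]
width: 0.121
finger_force: 60.0
```

```bash
cat > st.py <<'E'
from h import *
o=arm.get_obs();d=o["eef_pos"][:2]-[576.4,55.4]
print(o["eef_pos"],o["tool_rot"],"r",np.hypot(*d),"ang",np.degrees(np.arctan2(d[1],d[0])),"yaw-180",np.degrees(o["tool_rot"][2])-180,o["force"],o["wrist_torque"],o["joint_pos"],o["width"],o["clock"])
E
python3 st.py
```

```text
[612.07599138   9.78000845 287.51044609] [3.14106166e+00 2.49614996e-03 2.22932871e+00] r 57.91338350980383 ang -51.97369004657727 yaw-180 -52.268873753688794 [ 1.66495137 -2.36634169  0.83753296] [-0.50586286 -0.25081731  0.36901499] [-9.29450017e-02  2.75116241e-01  3.21842167e-01  1.61543010e+00
 -1.46137037e-03  8.19316750e-01] 0.12126749526890343 14.55
```

Request:
play_rows:
  moves: "0.008 -0.149 0 1;0.008 -0.149 0 1;0.008 -0.149 0 1;0.008 -0.149 0 1;0.008 -0.149 0 1;0.008 -0.149 0 1;0.008 -0.149 0 1;0.008 -0.149 0 1"

```text
clock: 15.22
eef_pos: [566.6, -2.2, 287.5]
tool_rot: [3.14, 0.004, 1.39]
force: [0.7, -4.9, 1.1]
width: 0.124
finger_force: 60.1
```

```bash
python3 st.py
```

```text
[566.62688436  -2.15589212 287.47246576] [3.14002528 0.00420398 1.39011094] r 58.37974398014789 ang -99.63702876360732 yaw-180 -100.3525099057022 [ 0.7319289  -4.90086499  1.11023095] [-0.95186292  0.08273419  0.23526093] [-0.12029643  0.15306457  0.17969553  1.59611649 -0.00429091  1.63117917] 0.12351914210875847 15.2167
```

Request:
play_rows:
  moves: "0.005 -0.112 0 0.75;0.005 -0.112 0 0.75;0.005 -0.112 0 0.75;0.005 -0.112 0 0.75;0.005 -0.112 0 0.75;0.005 -0.112 0 0.75;0.005 -0.112 0 0.75;0.005 -0.112 0 0.75"

```text
clock: 15.88
eef_pos: [536.0, 13.3, 287.5]
tool_rot: [3.134, 0.005, 0.764]
force: [-1.6, -6.4, 2.3]
width: 0.121
finger_force: 61.9
```

```bash
python3 st.py
```

```text
[536.01387767  13.27796706 287.47949066] [3.13442155 0.00478534 0.7637018 ] r 58.354987237346094 ang -133.79471695877717 yaw-180 -136.2431100339524 [-1.59034134 -6.37907793  2.32693556] [-1.13455434  0.49876285  0.6022476 ] [-0.0965436   0.07230659  0.09193305  1.5881082  -0.00830461  2.28132048] 0.12089012546653878 15.8833
```

Request:
play_rows:
  moves: "0.002 -0.062 0 0.42;0.002 -0.062 0 0.42;0.002 -0.062 0 0.42;0.002 -0.062 0 0.42;0.002 -0.062 0 0.42;0.002 -0.062 0 0.42;0 0 0 0;0 0 0 0"

```text
clock: 16.55
eef_pos: [525.9, 26.3, 287.5]
tool_rot: [3.137, 0.005, 0.503]
force: [-4.1, -7.2, 1.7]
width: 0.124
finger_force: 60.2
```

```bash
python3 st.py; python3 - <<'E'
from marks import *
T=calibration("top");t=camera("top");S=calibration("side");s=camera("side");cv2.imwrite("pics/t5.png",t);cv2.imwrite("pics/s5.png",s)
for n,c,i in(("top",T,t),("side",S,s)):print(n,cents(i,c,236,(20,120,100),(35,255,255)),cents(i,c,231,(0,0,185),(180,60,255),rr=(28,45),minA=2))
E
```

```text
[525.89569428  26.29559913 287.45197486] [3.1372616  0.00476877 0.50267826] r 58.29023113889162 ang -150.04620047251402 yaw-180 -151.19865734016258 [-4.09840208 -7.22724704  1.73794486] [-1.33705946  0.67791859  0.18411284] [-0.07454198  0.0506678   0.06922214  1.59098336 -0.00623164  2.56436717] 0.12358852428099938 16.55
top [(np.int32(10), array([577.2, 113.6]), np.float64(58.1), np.float64(88.8))] []
side [(np.int32(43), array([617. ,  33.7]), np.float64(46.4), np.float64(-28.1)), (np.int32(19), array([535.4,  33.7]), np.float64(46.1), np.float64(-151.8)), (np.int32(47), array([573.1, 108.6]), np.float64(53.2), np.float64(93.1))] []
```

Request:
play_rows:
  moves: "0 -0.04 0 0.3;0 -0.04 0 0.3;0 0 0 0;0 0 0 0;0 0 0 0;0 0 0 0;0 0 0 0;0 0 0 0"

```text
clock: 17.32
eef_pos: [525.5, 27.2, 287.5]
tool_rot: [3.131, 0.005, 0.441]
force: [-0.7, -12.4, 1.8]
width: 0.126
finger_force: 67.2
```

```bash
python3 st.py
```

```text
[525.49891678  27.16804258 287.50058577] [3.13133486 0.0046086  0.44109674] r 58.20621695496295 ang -150.98534142011968 yaw-180 -154.7270185744641 [ -0.70304846 -12.358931     1.80214063] [-2.42922203  0.03999479  0.93402521] [-0.07062283  0.04770808  0.06622645  1.58830973 -0.01120049  2.62984382] 0.12630800529264527 17.3167
```

At the stop: the force rises and the position holds. Release, rise and check.

Request:
play_rows:
  moves: "0 0 0 0;0 0 0 0;0 0 0 0;0 0 0 0;0 0 0 0;0 0 0 0;0 0 0 0;0 0 0 0"
  grip: 1

```text
clock: 17.98
eef_pos: [525.4, 31.5, 287.1]
tool_rot: [-3.141, -0.0, 0.441]
force: [-0.1, 0.2, 0.2]
width: 1.004
finger_force: 0.0
```

Request:
play_rows:
  moves: "0 0 -0.3 0;0 0 -0.6 0;0 0 -0.8 0;0 0 -0.8 0;0 0 -0.5 0;0 0 0 0;0 0 0 0;0 0 0 0"

```text
clock: 18.65
eef_pos: [525.5, 31.4, 406.3]
tool_rot: [-3.141, 0.001, 0.441]
force: [0.0, -0.3, -0.5]
width: 1.006
finger_force: 0.0
```

```bash
python3 - <<'E'
from marks import *
c=calibration("wrist");im=camera("wrist");cv2.imwrite("pics/w4.png",im);print(arm.get_obs()["eef_pos"])
print("Y",cents(im,c,236,(20,120,100),(35,255,255),minA=30))
print("W",cents(im,c,231,(0,0,185),(180,60,255),rr=(28,45),minA=10))
print("R",cents(im,c,208,(0,180,120),(6,255,255),rr=(35,56),minA=10))
print("G",cents(im,c,208,(45,100,60),(75,255,255)))
T=calibration("top");t=camera("top");m=cv2.inRange(cv2.cvtColor(t,cv2.COLOR_BGR2HSV),(100,80,40),(125,255,255));m[:,:375]=0
n,l,st,ce=cv2.connectedComponentsWithStats(m);k=1+np.argmax(st[1:,4]);print(st[k],at_z(T,ce[k],50))
a=t[220:310,365:455];cv2.imwrite("pics/end.png",np.hstack([cv2.resize(im,(400,300)),cv2.resize(a,(300,300),interpolation=2)]))
E
```

```text
[525.22232913  31.34826981 405.60310961]
Y [(np.int32(595), array([620.3,  30.1]), np.float64(51.0), np.float64(-29.8)), (np.int32(576), array([577.3, 105.1]), np.float64(49.7), np.float64(88.5)), (np.int32(450), array([534. ,  30.3]), np.float64(49.0), np.float64(-149.0))]
W [(np.int32(794), array([611.3,  73.9]), np.float64(39.9), np.float64(27.6)), (np.int32(431), array([581.5,  16.3]), np.float64(39.6), np.float64(-82.0)), (np.int32(222), array([555.7,  92.6]), np.float64(42.3), np.float64(118.7)), (np.int32(98), array([543.6,  74.2]), np.float64(37.4), np.float64(149.9)), (np.int32(160), array([534.5,  57.7]), np.float64(41.6), np.float64(177.0))]
R []
G [(np.int32(41), array([613.5,  22.9]), np.float64(49.7), np.float64(-41.0))]
[ 388  242   42   41 1314] [ 417.02307092 -326.28599084   50.        ]
```

View pics/end.png

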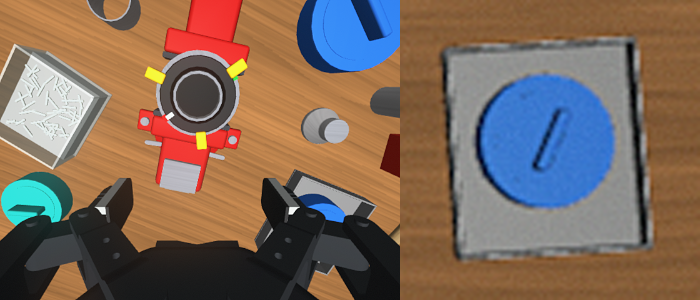

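The index line is at about 150°, the red mark at about 151°. The cap sits flat near the middle of the tray, and the gripper is clear of everything.

```bash
python3 -c "
from plant import order
print(order.sign_off())"
```

```text
the job is handed in; nothing more can be done
None
```

I handed the job in. The cap stands open side down in the grey tray, about 8 mm from its centre, and the lock ring is against its stop with the index line at the red mark by camera, after about 19 s of the 64 s. The hand-in gave no verdict.

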